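# Stow the bottles and seat the formula-station drawer

## Robot

A 7-joint arm with a two-finger parallel gripper is mounted at the origin on the work surface. World frame = base frame: x ahead of the robot, y to its left, z up, the work surface at z = 0. Lengths are in m, angles in degrees, forces in N, time in s.
With the tool pointing down it reaches from about 0.425 to 0.875 m from the base axis. Payload 4.7 kg.
Tool frame: the origin (TCP) lies at the centre of the arm's flange, where the gripper is bolted on; the fingertips stand 182 mm ahead of it and the grasp point (between the pads) lies 164 mm ahead of it; z points along the fingers, y is the line along which they close (so a half turn about z gives the same grasp; the last joint's range is limited). The gripper opens to 87 mm and grips with 3 to 60 N. Pads are 19 mm wide; open, the fingers measure 117 mm over their backs; the gripper's body (75 mm by 190 mm) begins 51 mm behind the grasp point.
Start: joints at [-69.666, 18.392, -4.016, 83.108, 1.295, 78.541, -3.26], TCP at [0.217, 0.613, 0.405] pointing down, gripper open.
Joint ranges: [-163.93, 163.93], [-17.29, 119.83], [-79.2, 71.16], [3.27, 140.29], [-89.18, 269.18], [5.43, 117.66], [-154.24, 154.24]. Speed limits (degrees/s): [147.25, 147.25, 180, 180, 180, 180, 180].

## Interface

Orientations are given as [roll, pitch, yaw] about the fixed x, y, z axes, in that order (R = Rz(yaw) Ry(pitch) Rx(roll)).
In Python, from cell import env gives the robot as it stands. The module is installed in compiled form; this text tells all that it offers.
- The arm moves only by the tool step_arm, never from a script. Its argument "steps" is one flat list of numbers, 5 for each row, row after row: the opening, from 0 (shut) to 1 (fully open), then the shift along the tool's x, y, z in mm, then the turn about the tool's z in degrees. In form: [grip, dx, dy, dz, roll, grip, dx, dy, dz, roll, ...]. A call has 1 to 12 rows; each row shifts and turns the commanded pose from where the row before left it, along the tool's axes as they then stand; what a row does not reach is not made up. A row lasts 1/8 s, in which the tool goes at most 62.5 mm and 10.7 degrees, less where a joint would pass 70% of its speed; a pose out of reach is approached as far as the arm can. A call with a gripper value outside its range is refused whole. The fingers move at their own pace and stop on an object; "grip_force" is the grip in N (left out, the last holds). Time passes only in rows, so rows that do not move let the fingers close. It gives the time, the measured TCP pose, the force, the opening and the grip force at its end, in the units of the state.
- env.get_obs(): the state, without advancing time (a new reading comes with each control period).
- env.read_camera(name): name is "scene" or "top" or "wrist"; returns a dict with "image" (480x640x3 uint8, red, green, blue), "camera_matrix" (3x3 intrinsics, pixels), "R" (3x3) and "t" (3): a world point X has camera coordinates R X + t. Camera axes: x right, y down, z forward; pixel columns grow to the right and rows downward; lengths in m; the calibration is good to about 2 mm. A picture is of the moment at which its call begins. There is no depth.
- env.sign_off(): hands the job in; it is judged then, once.
The state is a dict: "time_s": time; "qpos": joint angles; "joint_velocities": joint speeds; "effort": joint torques, N m; "tool_pos": TCP position; "tool_rot": TCP orientation; "force": force on the tool from outside, world axes, zero at the start; "wrist_torque": the same for the moment, N m; "grip_width": finger opening in m; "grasp_force": force on a finger pad.
Only numpy, scipy, OpenCV 4.12 (cv2) and the standard library are available. Lean on these libraries where they do the work, as an engineer would, in place of code of your own. Each camera call takes 0.05 s, during which the arm holds its last target. There are 200 camera calls.

## Task

Stand the two blue bottles with white domed caps upright in the open drawer of the formula station, one in each front compartment, let them go, and then gently push the drawer fully home until it has snapped past its detent and sits flush. Do not force the drawer, do not bump hard into the station, and leave everything else on the worktop where it is.

Things in the scene. Friction and masses are not known exactly. Their poses are not given: they have to be found in the camera images.
- station: white formula dispenser, fixed: housing 236 mm wide, 225 mm deep, open-fronted, drawer at its foot. Origin: on the work surface under the middle of its front face; x points into the housing, y left, z up. On top (from 220 to 418 mm up) three round tiers, 170 mm across, centred at x = 125 mm, and a short orange spout reaching 25 mm ahead of the face.
- canopy_edge (a point): middle of the canopy's front lower edge. The canopy is a slab 256 mm wide, underside 205 mm above the work surface, 15 mm thick, jutting 40 mm ahead of the housing's face. Under it a gripper pointing straight down cannot follow the drawer home; one leaning 30 to 45 degrees (fingers pointing ahead and down) can. Axes as the station's.
- drawer (a joint): drawer opening in m: 0 = home (front flush with the housing's face, hard stop), up to 0.19 towards the station's -x; starts at 0.165 to 0.185. About 1.5 N of friction; stays where left. A spring detent resists from about 0.021 on with up to about 12 N and pushes it back out if let go; past its crest at 0.009 (surely below 0.006) it pulls the drawer on to 0 and holds it there.
- drawer_front (a point): middle of the drawer's flat orange front, on its outer face, 30 mm above the work surface; axes as the station's. The front is 210 mm wide, 8 mm thick, and spans 6 to 52 mm above the work surface. Good place to push, towards +x.
- cell_left (a point): centre of the floor of the drawer's left (+y) front compartment, 12 mm above the work surface; axes as the station's. Inside 84 mm along x and 93 mm along y; the walls rise 36 mm above this floor, the orange front 40 mm. Moves with the drawer.
- cell_right (a point): the same for the right (-y) front compartment. The grey wall between the two is 6 mm thick; the blue tub with a white lid behind the compartments is part of the drawer (top 50 mm above the work surface).
- bottle_a: closed bottle: blue cylinder 56 mm in diameter and 86 mm tall, with a white domed cap up to 110 mm; 0.11 to 0.22 kg. Origin: centre of its underside, z along its axis. Stands upright on the worktop.
- bottle_b: a second bottle, the same as bottle_a.
- tin: bystander: can with paper label, 68 mm in diameter, 95 mm tall, standing among the bottles. Origin: centre of its underside.
- trivet: bystander: orange round trivet, 140 mm in diameter, 12 mm thick at most. Origin: centre of its underside.
- pan_lid: bystander: steel saucepan lid with black knob, 150 mm in diameter, 50 mm tall. Origin: centre of its underside.
- mug: bystander: white mug, 80 mm in diameter, 90 mm tall, handle to its +y. Origin: centre of its underside.
- spoon: bystander: steel spoon with a wooden handle, about 200 mm long, lying along its x.
- shaker: bystander: steel shaker, 48 mm in diameter, 80 mm tall. Origin: centre of its underside.
There are look-alikes about, which are no part of the job. Leave any orange look-alike of the bottle_a alone.

How it is judged (in metres and radians):
On the way, in this order (a step that is already met when the one before it is completed fails the run):
1. both bottles stand upright and released, one in each front compartment, the drawer still well open (((x of bottle_a in the frame of cell_left between -0.02 and 0.02 m and y of bottle_a in the frame of cell_left between -0.025 and 0.025 m and z of bottle_a in the frame of cell_left between -0.008 and 0.01 m and angle between each of bottle_a, bottle_b's own z axis and vertical below 0.15 rad and x of bottle_b in the frame of cell_right between -0.02 and 0.02 m and y of bottle_b in the frame of cell_right between -0.025 and 0.025 m and z of bottle_b in the frame of cell_right between -0.008 and 0.01 m) or (x of bottle_a in the frame of cell_right between -0.02 and 0.02 m and y of bottle_a in the frame of cell_right between -0.025 and 0.025 m and z of bottle_a in the frame of cell_right between -0.008 and 0.01 m and angle between each of bottle_a, bottle_b's own z axis and vertical below 0.15 rad and x of bottle_b in the frame of cell_left between -0.02 and 0.02 m and y of bottle_b in the frame of cell_left between -0.025 and 0.025 m and z of bottle_b in the frame of cell_left between -0.008 and 0.01 m)) and contact force between the fingers and bottle_a below 0.2 N and contact force between the fingers and bottle_b below 0.2 N and linear speed of each of bottle_a, bottle_b below 0.03 m/s and value of joint drawer above 0.1 m), for 0.2 s.
2. the drawer is pushed home past its detent (value of joint drawer below 0.004 m), for 0.2 s.
At the end, for the whole second after the job is handed in: Drawer home (opening under 4 mm) and at rest; one bottle in each front compartment, on its floor, within 20 mm (x) and 25 mm (y) of its centre, tilted under 0.15 rad, at rest, untouched by the gripper (((x of bottle_a in the frame of cell_left between -0.02 and 0.02 m and y of bottle_a in the frame of cell_left between -0.025 and 0.025 m and z of bottle_a in the frame of cell_left between -0.008 and 0.01 m and angle between each of bottle_a, bottle_b's own z axis and vertical below 0.15 rad and x of bottle_b in the frame of cell_right between -0.02 and 0.02 m and y of bottle_b in the frame of cell_right between -0.025 and 0.025 m and z of bottle_b in the frame of cell_right between -0.008 and 0.01 m) or (x of bottle_a in the frame of cell_right between -0.02 and 0.02 m and y of bottle_a in the frame of cell_right between -0.025 and 0.025 m and z of bottle_a in the frame of cell_right between -0.008 and 0.01 m and angle between each of bottle_a, bottle_b's own z axis and vertical below 0.15 rad and x of bottle_b in the frame of cell_left between -0.02 and 0.02 m and y of bottle_b in the frame of cell_left between -0.025 and 0.025 m and z of bottle_b in the frame of cell_left between -0.008 and 0.01 m)) and linear speed of each of bottle_a, bottle_b below 0.03 m/s and contact force between the fingers and bottle_a below 0.2 N and contact force between the fingers and bottle_b below 0.2 N and value of joint drawer below 0.004 m and velocity of joint drawer between -0.02 and 0.02 m/s).
It fails at once if the drawer is forced: the robot presses on the station or its drawer with more than 60 N (contact force between any of the fingers, the arm and station above 60 N).
It fails at once if a bottle is tipped over (more than 0.7 rad) (angle between any of bottle_a, bottle_b's own z axis and vertical above 0.7 rad).
It fails at once if a bystander is moved by more than 25 mm (distance of any of tin, trivet, pan_lid, mug, spoon, shaker from where it was at the start of the episode above 0.025 m).
It also fails if it takes over 72 s, if anything falls off the work surface, if the arm or the gripper's body presses on something with over 40 N, if the wrist force passes 120 N, or if a joint passes its speed limit or range.

## Working session

There is one attempt and no reset: what is moved stays moved. The work goes in short steps, Python scripts to look and compute and a tool call to move; the robot and the scene stay as the last step left them, time stands still between calls to the robot, and variables do not carry over. Pictures are saved under pics/ and viewed, at most 10 in all, crops included, and the job is handed in when it is done.

Besides the shell and the picture viewer there is one more tool, called after "Emit:" by a JSON object that holds its "method" and its "body". step_arm: Moves the arm, as the interface text tells. Its arguments: {"type":"object","properties":{"steps":{"type":"array","items":{"type":"number"}},"grip_force":{"type":"number"}},"required":["steps"]}

```bash
mkdir -p pics; cat > h.py <<'E'
import numpy as np, cv2
from cell import env
def cam(n):
    c=env.read_camera(n); c['K']=np.array(c['camera_matrix']);c['R']=np.array(c['R']);c['t']=np.array(c['t']);return c
def save(c,f): cv2.imwrite('pics/'+f,cv2.cvtColor(c['image'],cv2.COLOR_RGB2BGR))
def ray(c,u,v):
    d=c['R'].T@np.linalg.solve(c['K'],[u,v,1.]); return -c['R'].T@c['t'],d/np.linalg.norm(d)
def onz(c,u,v,z):
    o,d=ray(c,u,v); return o+d*(z-o[2])/d[2]
def proj(c,X):
    p=c['K']@(c['R']@np.array(X)+c['t']); return p[:2]/p[2]
def tri(a,b):
    A=np.zeros((3,3));y=np.zeros(3)
    for o,d in(a,b):
        P=np.eye(3)-np.outer(d,d);A+=P;y+=P@o
    return np.linalg.solve(A,y)
def blobs(c,lo,hi,amin=60):
    m=cv2.inRange(cv2.cvtColor(c['image'],cv2.COLOR_RGB2HSV),np.array(lo),np.array(hi))
    n,l,s,ce=cv2.connectedComponentsWithStats(m)
    return [(s[i].tolist(),ce[i].round(1).tolist()) for i in range(1,n) if s[i][4]>=amin],l
E
python3 - <<'E'
from h import *
o=env.get_obs();print({k:np.round(v,3).tolist() for k,v in o.items()})
for n in('scene','top'):
    c=cam(n);save(c,n+'0.png');print(n,(-c['R'].T@c['t']).round(3))
    print('blue',blobs(c,(95,90,40),(130,255,255))[0]);print('orange',blobs(c,(5,120,80),(22,255,255))[0])
E
```

```text
{'time_s': 0.0, 'qpos': [-69.666, 18.439, -4.017, 83.174, 1.297, 78.539, -3.26], 'joint_velocities': [0.064, 0.002, 0.15, -0.013, -0.001, 0.094, 0.015], 'effort': [-0.0, -49.128, -0.404, -31.253, -0.064, 0.044, 0.0], 'tool_pos': [0.217, 0.612, 0.404], 'tool_rot': [-179.893, 0.007, 160.477], 'force': [0.475, -0.405, -0.413], 'wrist_torque': [0.022, 0.034, -0.012], 'grasp_force': 0.0, 'grip_width': 0.087}
scene [0.852 0.448 1.453]
blue [([337, 234, 19, 15, 112], [346.7, 242.7]), ([372, 282, 16, 10, 69], [379.1, 287.6])]
orange [([214, 159, 64, 43, 205], [246.1, 178.0]), ([166, 170, 83, 49, 124], [206.3, 193.6]), ([306, 170, 48, 45, 493], [329.7, 193.1]), ([311, 174, 38, 35, 1019], [329.5, 191.1]), ([191, 209, 34, 19, 293], [208.0, 217.4]), ([437, 301, 22, 25, 395], [447.5, 312.1]), ([272, 380, 41, 44, 1395], [292.3, 401.2]), ([315, 415, 42, 44, 1456], [335.5, 436.7]), ([538, 447, 49, 33, 626], [557.9, 464.0]), ([358, 451, 41, 29, 1008], [378.3, 466.6])]
top [0.443 0.188 1.182]
blue []
orange [([205, 57, 43, 42, 1371], [226.0, 77.2]), ([155, 63, 55, 59, 2221], [181.9, 91.5]), ([106, 66, 40, 40, 1253], [125.3, 85.8]), ([48, 117, 12, 8, 75], [53.7, 120.6]), ([0, 136, 84, 121, 3184], [46.2, 225.3]), ([409, 139, 24, 39, 412], [420.3, 158.0]), ([387, 177, 117, 16, 227], [447.6, 184.3]), ([389, 245, 88, 14, 341], [432.8, 251.9]), ([147, 251, 34, 23, 648], [163.5, 261.9]), ([321, 276, 56, 56, 2403], [348.9, 303.3]), ([257, 334, 28, 34, 250], [270.8, 350.7])]
```

View pics/scene0.png

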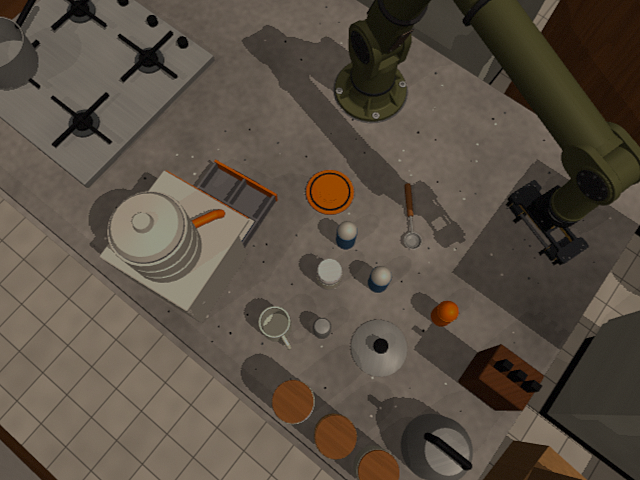

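View pics/top0.png

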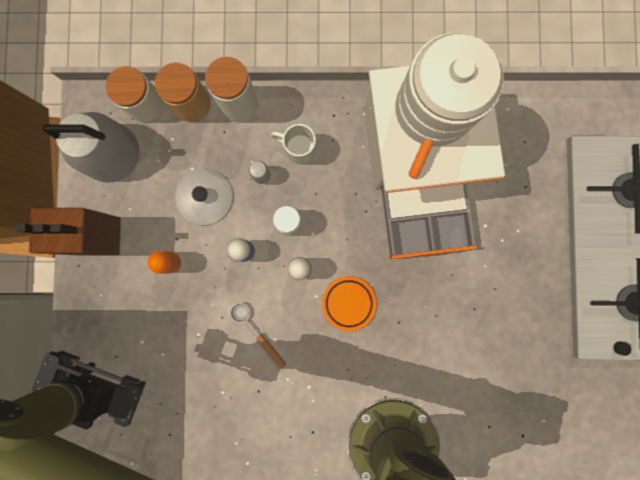

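```bash
python3 - <<'E'
from h import *
C={n:cam(n) for n in('scene','top')}
print(C['top']['K'].round(1).tolist(),C['scene']['K'][0,0])
def cap(c,x0,y0,w):
    im=c['image'][y0-w:y0+w,x0-w:x0+w]; h=cv2.cvtColor(im,cv2.COLOR_RGB2HSV)
    m=((h[...,2]>135)&(h[...,1]<70)).astype(np.uint8)
    n,l,s,ce=cv2.connectedComponentsWithStats(m); i=l[w,w] or 1+np.argmax(s[1:,4])
    k=max(cv2.findContours((l==i).astype(np.uint8),0,1)[0],key=cv2.contourArea)
    (x,y),r=cv2.minEnclosingCircle(k); return (x+x0-w,y+y0-w,r,ce[i][0]+x0-w,ce[i][1]+y0-w,s[i][4])
P={'A':((347,230),(300,268)),'B':((380,275),(239,249)),'tin':((330,267),(287,220))}
for k,(s,t) in P.items():
    a=cap(C['scene'],*s,17);b=cap(C['top'],*t,17)
    print(k,np.round(a,1),np.round(b,1),'tri',tri(ray(C['scene'],*a[:2]),ray(C['top'],*b[:2])).round(4),'onz',onz(C['top'],b[0],b[1],.09).round(4))
for n,(x0,y0,x1,y1) in {'scene':(185,145,295,235),'top':(370,165,500,275)}.items():
    c=C[n];m=blobs(c,(3,120,60),(22,255,255))[1]>0
    z=np.zeros(m.shape,np.uint8);z[y0:y1,x0:x1]=m[y0:y1,x0:x1]
    r=cv2.cvtColor(cv2.resize(c['image'][y0:y1,x0:x1],None,fx=5,fy=5,interpolation=2),cv2.COLOR_RGB2BGR)
    cv2.imwrite(f'pics/d{n}.png',r)
    for q in cv2.findContours(z,0,1)[0]:
        if cv2.contourArea(q)>50: print(n,cv2.boxPoints(cv2.minAreaRect(q)).round(1).tolist())
E
```

```text
[[458.8, 0.0, 311.9], [0.0, 458.8, 237.4], [0.0, 0.0, 1.0]] 536.137080221422
A [349.  230.    6.4 349.4 229.7 122. ] [299.5 267.5  23.3 296.9 267.4 934. ] tri [0.4369 0.2355 0.0797] onz [0.4397 0.2309 0.09  ]
B [384.3 275.1   6.5 383.9 275.2 125. ] [238.5 248.5  23.3 235.7 248.  923. ] tri [0.481  0.3832 0.0818] onz [0.4842 0.3767 0.09  ]
tin [329.1 270.5  11.9 329.5 270.  412. ] [286.5 219.5  23.3 284.2 218.4 981. ] tri [0.5554 0.2646 0.0727] onz [0.554  0.2627 0.09  ]
scene [[190.60000610351562, 219.0], [221.8000030517578, 206.5], [225.39999389648438, 215.60000610351562], [194.1999969482422, 228.10000610351562]]
scene [[184.5, 182.0], [185.3000030517578, 180.39999389648438], [248.60000610351562, 216.89999389648438], [247.6999969482422, 218.5]]
scene [[211.60000610351562, 164.1999969482422], [215.0, 158.1999969482422], [279.79998779296875, 195.1999969482422], [276.29998779296875, 201.1999969482422]]
top [[388.79998779296875, 255.3000030517578], [475.79998779296875, 244.39999389648438], [476.29998779296875, 248.60000610351562], [389.29998779296875, 259.5]]
top [[386.79998779296875, 190.6999969482422], [499.0, 177.0], [499.29998779296875, 179.10000610351562], [387.1000061035156, 192.6999969482422]]
top [[407.3999938964844, 175.60000610351562], [413.0, 161.39999389648438], [422.29998779296875, 165.10000610351562], [416.70001220703125, 179.3000030517578]]
```

View pics/dscene.png

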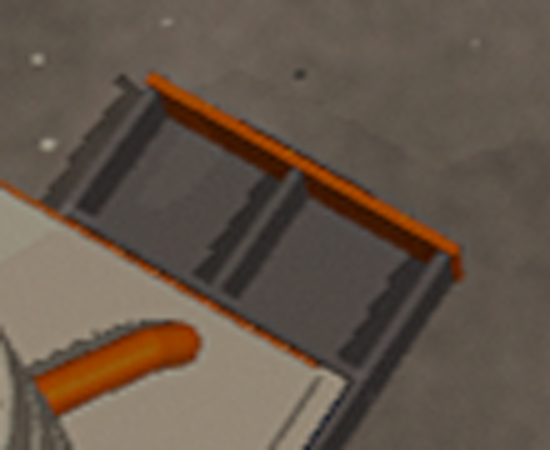

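View pics/dtop.png

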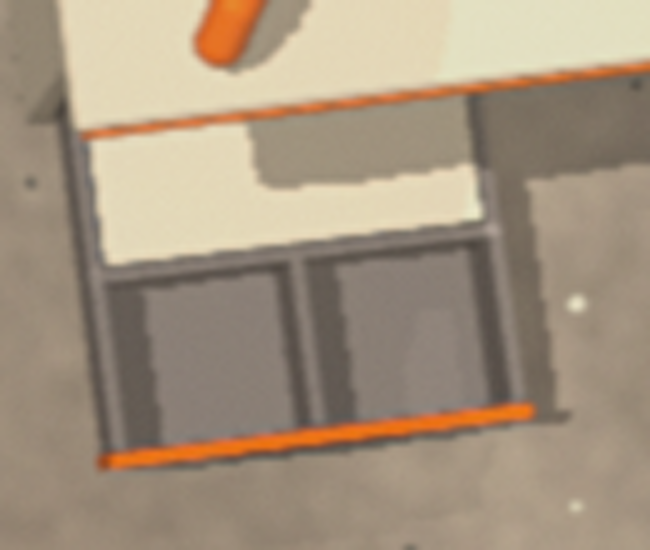

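```bash
cat >> h.py <<'E'
def mv(dxyz,yaw=None):
    o=env.get_obs(); 
    from scipy.spatial.transform import Rotation as T
    R=T.from_euler('xyz',o['tool_rot'],degrees=True).as_matrix()
    return (R.T@np.array(dxyz)*1000).round(1)
E
python3 - <<'E'
from h import *
s=cam('scene');t=cam('top')
L=tri(ray(s,277.4,194.6),ray(t,389.6,258.4));Rr=tri(ray(s,215,159.4),ray(t,476.8,248.4))
print('front corners',L.round(4),Rr.round(4),'z52:',onz(t,389.6,258.4,.052).round(4),onz(t,476.8,248.4,.052).round(4))
print('A',tri(ray(s,347,231),ray(t,300,268)).round(3),'B',tri(ray(s,380.5,275),ray(t,239.5,250)).round(3))
h=onz(t,387,191.7,.22);g=onz(t,499.2,178,.22);print('canopy',h.round(4),g.round(4))
w=cam('wrist');save(w,'w0.png');o=env.get_obs();print((-w['R'].T@w['t']).round(3),w['R'].round(2).tolist(),w['K'][0,0],mv([.19,-.38,0]),mv([.19,-.30,0]))
E
```

```text
front corners [0.463  0.0096 0.0394] [ 0.4885 -0.2066  0.0336] z52: [0.463  0.0112 0.052 ] [ 0.4885 -0.2024  0.052 ]
A [0.437 0.233 0.065] B [0.481 0.379 0.069]
canopy [0.6005 0.0423 0.22  ] [ 0.6304 -0.1938  0.22  ]
[0.153 0.637 0.384] [[0.33, 0.94, 0.0], [0.91, -0.32, 0.25], [0.24, -0.08, -0.97]] 362.476251136661 [-3.061e+02 -2.946e+02  1.000e-01] [-2.793e+02 -2.192e+02  1.000e-01]
```

Emit:
{"method": "step_arm", "body": {"steps": [1, -39.3, -27.5, 0, 0, 1, -39.3, -27.5, 0, 0, 1, -39.3, -27.5, 0, 0, 1, -39.3, -27.5, 0, 0, 1, -39.3, -27.5, 0, 0, 1, -39.3, -27.5, 0, 0, 1, -39.3, -27.5, 0, 0, 1, -39.3, -27.5, 0, 0, 1, 0, 0, 0, -8.8, 1, 0, 0, 0, -8.8, 1, 0, 0, 0, -8.8, 1, 0, 0, 0, 0]}}

```text
time_s: 1.85
tool_pos: [0.4401, 0.3001, 0.4049]
tool_rot: [180.0, 0.0, -173.2]
force: [-0.2, 0.5, 0.1]
grip_width: 0.087
grasp_force: 0.0
```

```bash
python3 - <<'E'
from h import *
w=cam('wrist');save(w,'w1.png');o=env.get_obs();print(o['tool_pos'],o['tool_rot'],o['qpos'])
print('blue',blobs(w,(95,90,30),(130,255,255))[0])
print(proj(w,[.437,.233,.1]),proj(w,[.482,.38,.1]))
E
```

```text
[0.44003724 0.30015405 0.40486023] [ 1.79990947e+02  1.06677074e-02 -1.73294152e+02] [-45.82903484   3.97497151   9.12169853 100.1693869   -0.65182706
  75.89286124  60.13566589]
blue [([237, 185, 50, 48, 697], [270.1, 200.7]), ([366, 242, 59, 53, 1308], [387.5, 260.5])]
[236.87774011 224.28809579] [407.88871524 296.53587533]
```

View pics/w1.png

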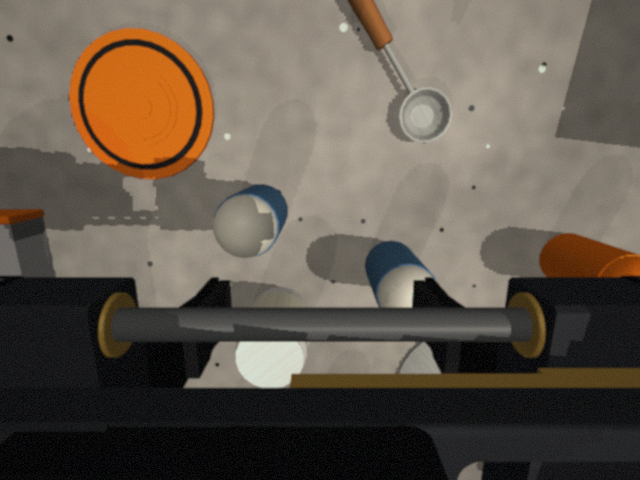

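Emit:
{"method": "step_arm", "body": {"steps": [1, -31.5, 11, 0, 0, 1, -31.5, 11, 0, 0, 1, 0, 0, 0, 0]}}

```text
time_s: 2.28
tool_pos: [0.5012, 0.3301, 0.404]
tool_rot: [-180.0, -0.0, -173.3]
force: [-0.8, -0.7, -0.8]
grip_width: 0.0873
grasp_force: 0.0
```

```bash
python3 - <<'E'
from h import *
w=cam('wrist');save(w,'w2.png');o=env.get_obs();print(o['tool_pos'],o['tool_rot'])
for X in ([.437,.233,.1],[.482,.38,.1]): print(proj(w,X))
cv2.imwrite('pics/w2c.png',cv2.cvtColor(cv2.resize(w['image'][80:300,150:480],None,fx=2,fy=2),cv2.COLOR_RGB2BGR))
print('blue',blobs(w,(95,90,30),(130,255,255))[0])
E
```

```text
[0.50028923 0.32977546 0.40412432] [-1.79951486e+02 -5.47125770e-02 -1.73252046e+02]
[202.0006715  140.90894508]
[385.1087345  221.78964337]
blue [([227, 115, 36, 61, 763], [250.4, 147.0]), ([347, 182, 46, 47, 570], [362.0, 196.1])]
```

View pics/w2c.png

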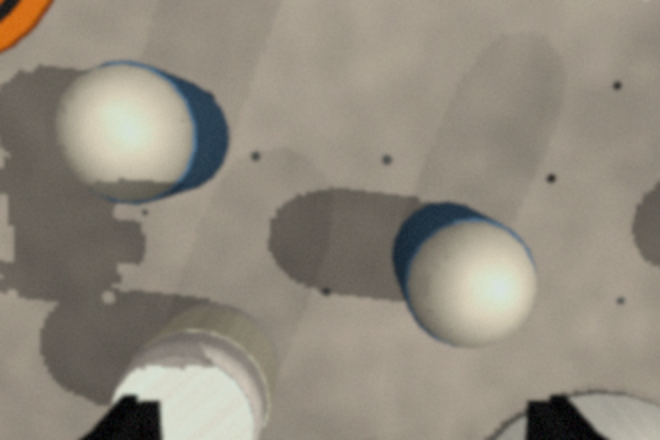

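```bash
python3 - <<'E'
from h import *
w=cam('wrist');t=cam('top')
print(proj(t,[.437,.233,.092]),proj(t,[.482,.38,.092]))
for n,(u,v),(a,b) in(('A',(213.5,145),(300,267.5)),('B',(386.5,221.5),(239.5,250))):
    print(n,tri(ray(w,u,v),ray(t,a,b)).round(4),'wrist z.092',onz(w,u,v,.092).round(4),'top z.092',onz(t,a,b,.092).round(4))
E
```

```text
[298.55762287 268.6281582 ] [236.95519898 249.36534421]
A [0.4391 0.2307 0.0631] wrist z.092 [0.438  0.2389 0.092 ] top z.092 [0.4397 0.2296 0.092 ]
B [0.4789 0.374  0.114 ] wrist z.092 [0.4818 0.3823 0.092 ] top z.092 [0.4805 0.3739 0.092 ]
```

Emit:
{"method": "step_arm", "body": {"steps": [1, 13, -46, 37, 0, 1, 13, -46, 37, 0, 1, 0, 0, 0, 0]}}

```text
time_s: 2.8
tool_pos: [0.483, 0.2299, 0.3273]
tool_rot: [-179.8, -0.4, -173.5]
force: [-0.2, -0.2, 0.3]
grip_width: 0.087
grasp_force: 0.0
```

```bash
cat >> h.py <<'E'
def cap(c,u,v,w=60):
    "white cap near (u,v): min enclosing circle"
    u,v=int(u),int(v);h=cv2.cvtColor(c['image'],cv2.COLOR_RGB2HSV);m=np.zeros(h.shape[:2],np.uint8)
    z=(slice(max(v-w,0),v+w),slice(max(u-w,0),u+w)); hh=h[z]
    m[z]=(hh[...,0]>90)&(hh[...,0]<130)&(hh[...,1]>80)
    return m
E
python3 - <<'E'
from h import *
w=cam('wrist');save(w,'w3.png');o=env.get_obs();print(o['tool_pos'],o['tool_rot'])
p=proj(w,[.438,.2385,.1]);print(p)
x,y=max(0,int(p[0])-110),max(0,int(p[1])-110);print(x,y)
c=w['image'][y:y+220,x:x+220];g=cv2.cvtColor(c,cv2.COLOR_RGB2GRAY)
print(cv2.HoughCircles(cv2.medianBlur(g,5),3,1,30,param1=100,param2=18,minRadius=30,maxRadius=75))
cv2.imwrite('pics/w3c.png',cv2.cvtColor(cv2.resize(c,None,fx=2,fy=2),cv2.COLOR_RGB2BGR))
E
```

```text
[0.48392568 0.2328402  0.32963597] [-1.79959631e+02 -1.67252191e-01 -1.73339331e+02]
[344.69904477 197.75444382]
234 87
[[[106.5 110.5  45.6]]]
```

View pics/w3c.png

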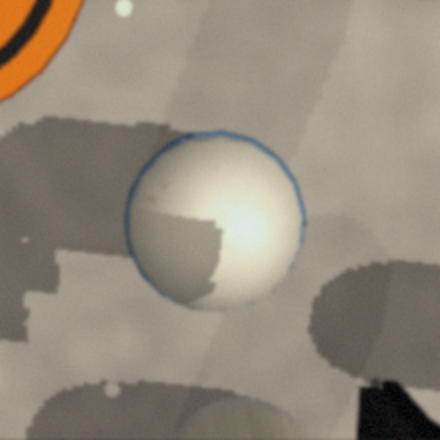

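```bash
python3 - <<'E'
from h import *
w=cam('wrist');o=env.get_obs()
a=onz(w,340.5,197.5,.087);oo,d=ray(w,340.5,197.5)
w2=dict(w);w2['t']=w['t']-w['R']@(np.array([.5003,.3298,.4041])-o['tool_pos'])
r2=ray(w2,213.5,145);print(a.round(4),'tri',tri((oo,d),r2).round(4),'B',onz(w2,386.5,221.5,.088).round(4))
print(o['tool_pos'],mv(a-o['tool_pos']))
E
```

```text
[0.4418 0.2408 0.087 ] tri [0.4381 0.2402 0.1033] B [0.481  0.3809 0.088 ]
[0.48457339 0.23479896 0.33113713] [ 41.8  10.8 244.1]
```

Emit:
{"method": "step_arm", "body": {"steps": [1, 21.5, 5.5, 0, 0, 1, 21.5, 5.5, 0, 0, 1, 0, 0, 35, 0, 1, 0, 0, 35, 0, 1, 0, 0, 29, 0, 1, 0, 0, 0, 0, 0.5, 0, 0, 0, 0, 0, 0, 0, 0, 0, 0, 0, 0, 0, 0, 0, 0, 0, 0, 0], "grip_force": 15}}

```text
time_s: 4.15
tool_pos: [0.4415, 0.2406, 0.2324]
tool_rot: [180.0, 0.1, -173.1]
force: [0.7, -2.4, 4.8]
grip_width: 0.0556
grasp_force: 15.0
```

Emit:
{"method": "step_arm", "body": {"steps": [0, 0, 0, -30, 0, 0, 0, 0, -40, 0, 0, 0, 0, -40, 0, 0, -5.5, -48.5, 0, 0, 0, -5.5, -48.5, 0, 0, 0, -5.5, -48.5, 0, 0, 0, -5.5, -48.5, 0, 0, 0, -5.5, -48.5, 0, 0, 0, -5.5, -48.5, 0, 0, 0, -5.5, -48.5, 0, 0, 0, -5.5, -48.5, 0, 0, 0, 0, 0, 0, 0]}}

```text
time_s: 5.65
tool_pos: [0.5309, -0.1437, 0.3417]
tool_rot: [-179.9, -0.0, -173.6]
force: [-0.9, -0.9, -2.1]
grip_width: 0.0552
grasp_force: 15.0
```

```bash
python3 - <<'E'
from h import *
w=cam('wrist');save(w,'w4.png');o=env.get_obs();print(o['tool_pos'],o['tool_rot'],o['grip_width'],(-w['R'].T@w['t']).round(4))
np.savez('w4.npz',R=w['R'],t=w['t'])
print('front pred',proj(w,[.463,.0112,.052]),proj(w,[.4885,-.2024,.052]))
m=(blobs(w,(3,120,60),(22,255,255))[1]>0).astype(np.uint8)
for q in cv2.findContours(m,0,1)[0]:
    if cv2.contourArea(q)>150: print(cv2.boxPoints(cv2.minAreaRect(q)).round(1).tolist())
E
```

```text
[ 0.53096799 -0.14089144  0.34145538] [-1.79986701e+02 -4.00612755e-02 -1.73369095e+02] 0.05551348215825762 [ 0.463  -0.1503  0.3219]
front pred [541.27673682 176.31135448] [247.66131625 178.04445618]
[[210.0, 387.0], [210.0, 367.0], [627.0, 367.0], [627.0, 387.0]]
[[446.29998779296875, 292.6000061035156], [471.1000061035156, 291.20001220703125], [474.6000061035156, 356.5], [449.79998779296875, 357.79998779296875]]
[[167.39999389648438, 356.20001220703125], [172.5, 290.70001220703125], [197.0, 292.6000061035156], [192.0, 358.1000061035156]]
[[254.89999389648438, 177.89999389648438], [537.9000244140625, 175.1999969482422], [538.0999755859375, 190.6999969482422], [255.0, 193.39999389648438]]
[[604.0, 0.0], [639.0, 0.0], [639.0, 114.0], [604.0, 114.0]]
[[564.9000244140625, 6.099999904632568], [615.2999877929688, -3.5], [641.7999877929688, 135.5], [591.2999877929688, 145.10000610351562]]
```

View pics/w4.png

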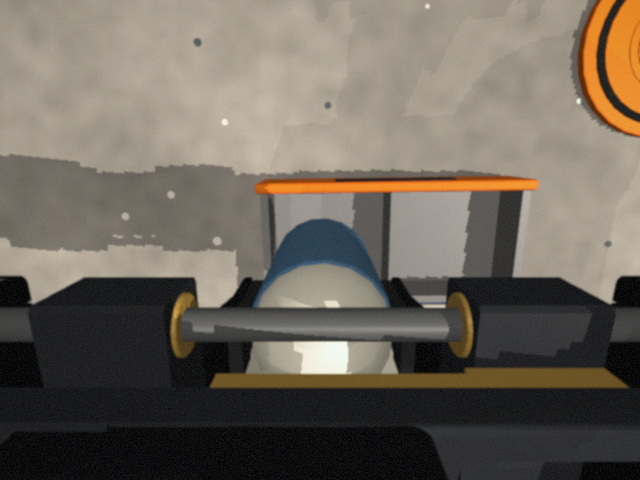

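```bash
python3 - <<'E'
from h import *
w=cam('wrist')
L=onz(w,538,183,.052);R=onz(w,256,187,.052)
d=L-R;print(L.round(4),R.round(4),np.linalg.norm(d),np.degrees(np.arctan2(-d[0],d[1])))
y=d[:2]/np.linalg.norm(d[:2]);x=np.array([y[1],-y[0]]);mid=(L+R)[:2]/2
print('mid(top centreline)',mid.round(4));c=mid+.046*x
for n,s in(('left',1),('right',-1)): print(n,(c+s*.0495*y).round(4))
# divider check: pixel (386,200..250)
print('divider on z.048',onz(w,386,194,.048).round(4))
E
```

```text
[0.4674 0.0134 0.052 ] [ 0.4944 -0.1925  0.052 ] 0.20762556683890704 7.467578556795805
mid(top centreline) [ 0.4809 -0.0895]
left [ 0.5201 -0.0345]
right [ 0.5329 -0.1326]
divider on z.048 [ 0.4887 -0.0956  0.048 ]
```

Emit:
{"method": "step_arm", "body": {"steps": [0, -2, 4.5, 20, 0, 0, 0, 0, 25, 0, 0, 0, 0, 25, 0, 0, 0, 0, 15, 0, 0, 0, 0, 8, 0, 0, 0, 0, 3, 0, 0, 0, 0, 0, 0]}}

```text
time_s: 6.62
tool_pos: [0.533, -0.1343, 0.2462]
tool_rot: [-180.0, 0.1, -173.1]
force: [-0.1, 0.1, -1.8]
grip_width: 0.0555
grasp_force: 15.0
```

Emit:
{"method": "step_arm", "body": {"steps": [0, 0, 0, 1.5, 0, 0, 0, 0, 0, 0, 0.8, 0, 0, 0, 0, 1, 0, 0, 0, 0, 1, 0, 0, 0, 0, 1, 0, 0, -30, 0, 1, 0, 0, -30, 0, 1, 0, 0, -40, 0]}}

```text
time_s: 7.62
tool_pos: [0.5324, -0.1342, 0.3446]
tool_rot: [180.0, -0.1, -173.1]
force: [0.8, -0.0, 0.5]
grip_width: 0.0866
grasp_force: 0.0
```

```bash
python3 - <<'E'
from h import *
o=env.get_obs();print(o['tool_pos'],o['force'])
t=cam('top')
cv2.imwrite('pics/t5.png',cv2.cvtColor(cv2.resize(t['image'][150:290,360:520],None,fx=4,fy=4),cv2.COLOR_RGB2BGR))
w=cam('wrist');save(w,'w5.png')
E
```

```text
[ 0.53238619 -0.13420317  0.34463906] [ 0.8041572  -0.02075346  0.47877624]
```

View pics/w5.png

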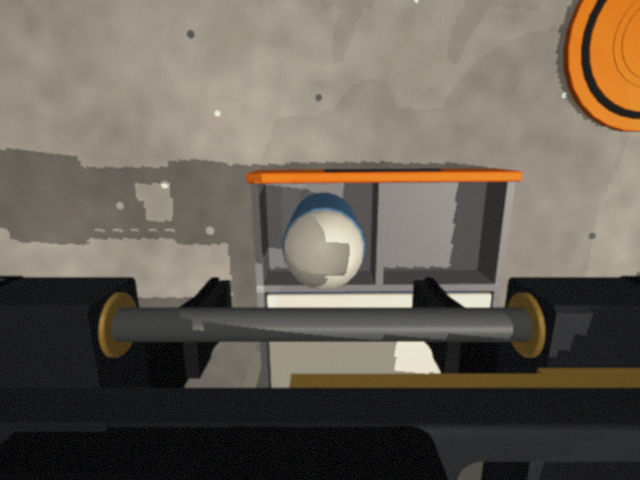

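Emit:
{"method": "step_arm", "body": {"steps": [1, -5, 51.8, 0, 0, 1, -5, 51.8, 0, 0, 1, -5, 51.8, 0, 0, 1, -5, 51.8, 0, 0, 1, -5, 51.8, 0, 0, 1, -5, 51.8, 0, 0, 1, -5, 51.8, 0, 0, 1, -5, 51.8, 0, 0, 1, -5, 51.8, 0, 0, 1, -5, 51.8, 0, 0, 1, 0, 0, 0, 0]}}

```text
time_s: 9.1
tool_pos: [0.5178, 0.3915, 0.3427]
tool_rot: [179.9, -0.1, -172.7]
force: [-0.0, -0.1, 0.4]
grip_width: 0.0868
grasp_force: 0.0
```

```bash
python3 - <<'E'
from h import *
w=cam('wrist');save(w,'w6.png');o=env.get_obs();print(o['tool_pos'],o['tool_rot'])
p=proj(w,[.481,.381,.087]);print(p)
x,y=max(0,int(p[0])-110),max(0,int(p[1])-110)
g=cv2.cvtColor(w['image'][y:y+180,x:x+220],cv2.COLOR_RGB2GRAY)
for q in cv2.HoughCircles(cv2.medianBlur(g,5),3,1,30,param1=100,param2=18,minRadius=30,maxRadius=60)[0][:3]:
    a=onz(w,q[0]+x,q[1]+y,.087);print(q,a.round(4),mv(a-o['tool_pos']))
E
```

```text
[0.51914598 0.38834879 0.34291617] [-1.79974012e+02 -9.09452053e-02 -1.72874244e+02]
[309.94020298 199.41744293]
[112.5 114.5  39.6] [0.4835 0.3823 0.087 ] [ 35.7  -1.4 256. ]
```

Emit:
{"method": "step_arm", "body": {"steps": [1, 19, 0, 0, 0, 1, 18.5, 1, 0, 0, 1, 0, 0, 40, 0, 1, 0, 0, 40, 0, 1, 0, 0, 33, 0, 1, 0, 0, 0, 0, 0.5, 0, 0, 0, 0, 0, 0, 0, 0, 0, 0, 0, 0, 0, 0, 0, 0, 0, 0, 0], "grip_force": 15}}

```text
time_s: 10.4
tool_pos: [0.4833, 0.3824, 0.2321]
tool_rot: [180.0, 0.1, -173.1]
force: [-0.7, -0.5, 3.4]
grip_width: 0.0558
grasp_force: 15.1
```

Emit:
{"method": "step_arm", "body": {"steps": [0, 0, 0, -30, 0, 0, 0, 0, -40, 0, 0, 0, 0, -40, 0, 0, 1.5, -46.7, 0, 0, 0, 1.5, -46.7, 0, 0, 0, 1.5, -46.7, 0, 0, 0, 1.5, -46.7, 0, 0, 0, 1.5, -46.7, 0, 0, 0, 1.5, -46.7, 0, 0, 0, 1.5, -46.7, 0, 0, 0, 1.5, -46.7, 0, 0, 0, 1.5, -46.7, 0, 0]}}

```text
time_s: 11.9
tool_pos: [0.5197, -0.0379, 0.3413]
tool_rot: [180.0, 0.0, -173.1]
force: [0.5, 0.7, -1.3]
grip_width: 0.0554
grasp_force: 15.0
```

```bash
python3 - <<'E'
from h import *
w=cam('wrist');save(w,'w7.png');o=env.get_obs();print(o['tool_pos'],o['tool_rot'],o['grip_width'],o['force'])
m=(blobs(w,(3,120,60),(22,255,255))[1]>0).astype(np.uint8)
for q in cv2.findContours(m,0,1)[0]:
    b=cv2.boundingRect(q)
    if cv2.contourArea(q)>150 and b[1]<230: print(b,[q[q[:,0,0].argmin()].tolist(),q[q[:,0,0].argmax()].tolist()],onz(w,*q[q[:,0,0].argmin(),0],.052).round(3),onz(w,*q[q[:,0,0].argmax(),0],.052).round(3))
E
```

```text
[ 0.51952362 -0.04551802  0.34162098] [-1.79720740e+02  2.97441521e-02 -1.73593299e+02] 0.055406480570025826 [ 1.3997047  -7.63545953 -2.20412902]
(110, 175, 284, 17) [[[110, 181]], [[393, 186]]] [ 0.492 -0.196  0.052] [0.471 0.011 0.052]
(468, 0, 144, 119) [[[468, 43]], [[611, 35]]] [0.371 0.044 0.052] [0.355 0.138 0.052]
(446, 0, 182, 138) [[[446, 48]], [[627, 38]]] [0.376 0.03  0.052] [0.355 0.149 0.052]
```

Emit:
{"method": "step_arm", "body": {"steps": [0, 0, 0, 0, 0, 0, -1, 0, 20, 0, 0, 0, 0, 25, 0, 0, 0, 0, 25, 0, 0, 0, 0, 15, 0, 0, 0, 0, 9, 0, 0, 0, 0, 3.5, 0, 0, 0, 0, 0, 0]}}

```text
time_s: 12.95
tool_pos: [0.5214, -0.0363, 0.2444]
tool_rot: [180.0, 0.1, -173.1]
force: [0.4, 0.0, -1.1]
grip_width: 0.0552
grasp_force: 15.0
```

Emit:
{"method": "step_arm", "body": {"steps": [0, 0, 0, 0.5, 0, 0.8, 0, 0, 0, 0, 1, 0, 0, 0, 0, 1, 0, 0, 0, 0, 1, 0, 0, -30, 0, 1, 0, 0, -30, 0, 1, 0, 0, -40, 0, 1, 30, 0, 0, 0, 1, 0, 0, 0, 0]}}

```text
time_s: 14.08
tool_pos: [0.49, -0.0404, 0.3436]
tool_rot: [179.9, 0.0, -173.2]
force: [0.7, 0.9, 0.0]
grip_width: 0.0871
grasp_force: 0.0
```

```bash
python3 - <<'E'
from h import *
w=cam('wrist');t=cam('top');s=cam('scene');save(w,'w8.png');save(t,'t8.png');save(s,'s8.png');o=env.get_obs();print(o['tool_pos'],o['qpos'],o['force'])
a=cv2.resize(t['image'][160:280,370:490],(480,480));b=cv2.resize(s['image'][140:240,180:300],(320,267))
out=np.zeros((480,800,3),np.uint8);out[:,:480]=a;out[:267,480:]=b
w_=cv2.resize(w['image'],(280,210));out[270:480,480:760]=w_
cv2.imwrite('pics/m8.png',cv2.cvtColor(out,cv2.COLOR_RGB2BGR))
for n,c in(('w',w),):
    g=cv2.cvtColor(c['image'],cv2.COLOR_RGB2GRAY)
    for X in([.5205,-.037,.1],[.532,-.135,.1]):
        p=proj(c,X);x,y=max(0,int(p[0])-70),max(0,int(p[1])-70)
        H=cv2.HoughCircles(cv2.medianBlur(g[y:y+140,x:x+140],5),3,1,30,param1=100,param2=18,minRadius=25,maxRadius=60)
        for q in (H[0][:2] if H is not None else []): print(p,q,onz(c,q[0]+x,q[1]+y,.098).round(4))
E
```

```text
[ 0.49142489 -0.03976445  0.34317328] [-27.59546702   1.01469101  29.6664214  110.57177727  -0.55215054
  68.52421322  99.15448319] [-0.72572576 -0.25754619  0.49282432]
[318.70526894 303.78832795] [73.5 71.5 37.9] [ 0.5217 -0.035   0.098 ]
[318.70526894 303.78832795] [73.5 39.5 34.4] [ 0.4991 -0.0377  0.098 ]
[170.40808155 303.46701274] [107.5  34.5  33.8] [ 0.5046 -0.1121  0.098 ]
[170.40808155 303.46701274] [69.5 70.5 40. ] [ 0.5331 -0.1364  0.098 ]
```

Emit:
{"method": "step_arm", "body": {"steps": [0, 10, -10, -30, 0, 0, 0, -10, -50, 0, 0, 0, -10, -50, 0, 0, 0, -10, -50, 0, 0, 0, -10, -50, 0, 0, 0, 0, -50, 0, 0, 0, 0, -50, 0, 0, 0, 0, 0, 0]}}

```text
time_s: 15.22
tool_pos: [0.4879, -0.0907, 0.6766]
tool_rot: [-179.9, 0.3, -173.1]
force: [0.3, -0.2, -1.0]
grip_width: 0.0149
grasp_force: 0.0
```

```bash
python3 - <<'E'
from h import *
o=env.get_obs();print(o['tool_pos'],o['tool_rot'],o['qpos'])
E
```

```text
[ 0.48793567 -0.09068652  0.67657016] [-179.89565973    0.33764326 -173.13082512] [-25.75486258  -0.89116912  32.90265814  74.22717121   0.52428021
 106.1675518  104.16253148]
```

Emit:
{"method": "step_arm", "body": {"steps": [0, 0, 0, -40, 0, 0, 0, 0, -40, 0, 0, 0, 0, -40, 0, 0, 0, 0, 0, 0]}}

```text
time_s: 15.72
tool_pos: [0.4832, -0.0899, 0.7774]
tool_rot: [-179.6, 1.2, -173.1]
force: [0.1, -0.4, -0.2]
grip_width: 0.0006
grasp_force: 0.0
```

```bash
python3 - <<'E'
from h import *
o=env.get_obs();print(o['tool_pos'],o['tool_rot'],o['qpos'])
E
```

```text
[ 0.48319252 -0.08988663  0.77742141] [-179.59257791    1.2031495  -173.13999558] [-24.35228973   4.35361667  35.92708639  57.60816     -2.8704613
 117.56310172 106.9662424 ]
```

Emit:
{"method": "step_arm", "body": {"steps": [0, 0, 0, -50, 0, 0, 0, 0, -50, 0, 0, 0, 0, -50, 0, 0, 0, 0, 0, 0]}}

```text
time_s: 16.23
tool_pos: [0.4515, -0.0849, 0.8318]
tool_rot: [-177.8, 7.8, -172.9]
force: [0.6, 1.0, 0.2]
grip_width: 0.0006
grasp_force: 0.0
```

```bash
python3 - <<'E'
from h import *
from scipy.spatial.transform import Rotation as T
o=env.get_obs();print(o['tool_pos'],o['tool_rot'],o['qpos'],T.from_euler('xyz',o['tool_rot'],degrees=True).as_matrix()[:,2])
E
```

```text
[ 0.45148432 -0.08489652  0.83178127] [-177.75532387    7.75499469 -172.92256168] [-39.68580946   0.81449326  48.70360547  53.80888949  -0.66685338
 117.58013762 105.54656881] [ 0.1386322  -0.02225557 -0.99009384]
```

Emit:
{"method": "step_arm", "body": {"steps": [0, 0, 0, 50, 0, 0, 0, 0, 50, 0, 0, 0, 0, 0, 0]}}

```text
time_s: 16.6
tool_pos: [0.4661, -0.0858, 0.7273]
tool_rot: [-177.8, 7.1, -172.8]
force: [0.4, 0.2, 0.5]
grip_width: 0.001
grasp_force: 0.0
```

Emit:
{"method": "step_arm", "body": {"steps": [0, -10, 0, -50, 0, 0, -10, 0, -50, 0, 0, -20, 0, -50, 0, 0, -20, 0, -50, 0, 0, -20, 0, -50, 0, 0, -20, 0, -50, 0, 0, -20, 0, -50, 0, 0, 0, 0, 0, 0]}}

```text
time_s: 17.6
tool_pos: [0.459, -0.0539, 0.9243]
tool_rot: [-174.1, 20.0, -172.0]
force: [0.5, -1.3, 0.5]
grip_width: 0.0004
grasp_force: 0.0
```

```bash
python3 - <<'E'
from h import *
from scipy.spatial.transform import Rotation as T
o=env.get_obs();print(o['tool_pos'],o['tool_rot'],o['qpos'],T.from_euler('xyz',o['tool_rot'],degrees=True).as_matrix())
E
```

```text
[ 0.45903064 -0.05392937  0.92430538] [-174.12488119   19.98729996 -172.00491512] [-21.54711211   6.83889968  32.46612259  35.63904292  -4.66070382
 117.66233486 104.09349473] [[-0.93063386 -0.1037096   0.35094861]
 [-0.13071065  0.98994485 -0.05407337]
 [-0.34181185 -0.09619523 -0.93483215]]
```

Emit:
{"method": "step_arm", "body": {"steps": [0, 0, 48, 0, 0, 0, 0, 48, 0, 0, 0, 0, 48, 0, 0, 0, 0, 48, 0, 0, 0, 0, 48, 0, 0, 0, 0, 48, 0, 0, 0, -18, 6, -50, 0, 0, -18, 6, -50, 0, 0, -18, 6, -50, 0, 0, 0, 0, 0, 0]}}

```text
time_s: 18.85
tool_pos: [0.4159, 0.2351, 0.9279]
tool_rot: [-175.2, 23.8, -171.8]
force: [-0.7, 0.2, -0.4]
grip_width: 0.0007
grasp_force: 0.0
```

```bash
cat > r.py <<'E'
from h import *
from scipy.spatial.transform import Rotation as T
o=env.get_obs();print(o['tool_pos'].round(4),o['qpos'].round(1),o['time_s'],o['force'].round(1))
R=T.from_euler('xyz',o['tool_rot'],degrees=True).as_matrix();print(R.round(4));z=R[:,2]
print('tilt',np.degrees(np.arccos(-z[2])),'az',np.degrees(np.arctan2(z[1],z[0])),'y elev',R[2,1])
E
python3 r.py
```

```text
[0.4159 0.2351 0.9279] [-75.5  12.8  62.2  33.1  -3.8 117.7  78.5] 18.85 [-0.7  0.2 -0.4]
[[-0.9055 -0.108   0.4104]
 [-0.1298  0.9912 -0.0256]
 [-0.4041 -0.0765 -0.9115]]
tilt 24.283028295951972 az -3.570189609555732 y elev -0.07646501591464241
```

Emit:
{"method": "step_arm", "body": {"steps": [0, -25, 10, -50, 0, 0, -25, 10, -50, 0, 0, -25, 10, -50, 0, 0, -25, 10, -50, 0, 0, -25, 10, -50, 0, 0, -25, 10, -50, 0, 0, 0, 0, 0, 0]}}

```text
time_s: 19.73
tool_pos: [0.3323, 0.2499, 1.0191]
tool_rot: [-178.1, 38.4, -170.9]
force: [0.1, 0.2, -0.3]
grip_width: 0.0004
grasp_force: 0.0
```

```bash
python3 r.py
```

```text
[0.3323 0.2499 1.0191] [-79.8  13.3  67.1  18.7  -5.8 117.6  76.4] 19.725 [ 0.1  0.2 -0.3]
[[-0.7739 -0.1381  0.618 ]
 [-0.1242  0.9901  0.0658]
 [-0.621  -0.0258 -0.7834]]
tilt 38.42819860439895 az 6.078533448598723 y elev -0.02580911420124894
```

Emit:
{"method": "step_arm", "body": {"steps": [0, 25.6, 0, 33, 0, 0, 25.6, 0, 33, 0, 0, 25.6, 0, 33, 0, 0, 25.6, -36, 33, 0, 0, 25.6, -36, 33, 0, 0, 25.6, -36, 33, 0, 0, 25.6, -36, 33, 0, 0, 25.6, -36, 33, 0, 0, 25.6, -36, 33, 0, 0, 25.6, -36, 33, 0, 0, 25.6, -36, 33, 0, 0, 0, 0, 0, 0]}}

```text
time_s: 21.22
tool_pos: [0.3395, 0.1019, 0.8731]
tool_rot: [179.5, 33.2, -173.7]
force: [0.7, -1.1, 0.8]
grip_width: 0.0002
grasp_force: 0.0
```

```bash
python3 r.py
```

```text
[0.3395 0.1019 0.8731] [-18.  -17.   -4.6  66.6   7.2  98.   76.7] 21.225 [ 0.7 -1.1  0.8]
[[-0.8315 -0.1142  0.5437]
 [-0.0912  0.9934  0.0692]
 [-0.548   0.0079 -0.8364]]
tilt 33.236261928676235 az 7.2499386614153805 y elev 0.007917010500150836
```

Emit:
{"method": "step_arm", "body": {"steps": [0, -40, -6, 27, 0, 0, -40, -6, 27, 0, 0, 28, -10, 41, 0, 0, 28, -10, 41, 0, 0, 28, -10, 41, 0, 0, 28, -10, 41, 0, 0, 28, -10, 41, 0, 0, 28, -10, 41, 0, 0, 28, -10, 41, 0, 0, 28, -10, 41, 0, 0, 28, -10, 41, 0, 0, 0, 0, 0, 0]}}

```text
time_s: 22.72
tool_pos: [0.4664, 0.0252, 0.4298]
tool_rot: [179.3, 31.2, -172.9]
force: [-0.6, 0.1, 1.2]
grip_width: 0.0006
grasp_force: 0.0
```

```bash
python3 r.py
```

```text
[0.4664 0.0252 0.4298] [  1.7 -16.1  -6.2 118.4  -5.   46.5  95. ] 22.725 [-0.6  0.1  1.2]
[[-0.8487 -0.1298  0.5127]
 [-0.1055  0.9915  0.0763]
 [-0.5183  0.0107 -0.8551]]
tilt 31.224238429045084 az 8.464905088999481 y elev 0.01065224555607918
```

```bash
python3 - <<'E'
import numpy as np
from scipy.optimize import least_squares
D=[(18.4,83.15,78.5,.650,.4045),(-16.1,118.4,46.5,.4671,.4298),(-17,66.6,98,.3545,.8731)]
def fk(p,q):
    a=np.radians(np.cumsum(q));h,L1,L2,d=p[:4]
    return L1*np.sin(a[0])+L2*np.sin(a[1])+d*np.sin(a[2]),h+L1*np.cos(a[0])+L2*np.cos(a[1])+d*np.cos(a[2])
s=least_squares(lambda p:np.ravel([np.array(fk(p,x[:3]))-x[3:] for x in D]),[.35,.4,.4,.1]);p=s.x;print(p,s.fun.round(4))
for tilt in(31,38,0):
  for z in(.167,.2):
    rs=[]
    for q2 in np.arange(-17,119,.5):
      for q4 in np.arange(4,140,.5):
        q6=180-tilt-q2-q4
        if 5.5<q6<117.5:
            r,zz=fk(p,(q2,q4,q6))
            if abs(zz-z)<.004: rs.append((round(r,3),q2,q4,q6))
    print(tilt,z,min(rs),max(rs)[0])
E
```

```text
[0.24967681 0.46392754 0.51417412 0.18223948] [ 0.      0.0002  0.001   0.0002 -0.0009 -0.0004]
31 0.167 (np.float64(0.427), np.float64(-0.5), np.float64(139.5), np.float64(10.0)) 1.069
31 0.2 (np.float64(0.417), np.float64(-6.5), np.float64(139.5), np.float64(16.0)) 1.066
38 0.167 (np.float64(0.632), np.float64(20.5), np.float64(115.5), np.float64(6.0)) 1.088
38 0.2 (np.float64(0.44), np.float64(-4.0), np.float64(139.5), np.float64(6.5)) 1.085
0 0.167 (np.float64(0.326), np.float64(-5.0), np.float64(139.5), np.float64(45.5)) 0.973
0 0.2 (np.float64(0.314), np.float64(-11.0), np.float64(139.5), np.float64(51.5)) 0.969
```

Emit:
{"method": "step_arm", "body": {"steps": [0, 0, -43, 0, 0, 0, 0, -43, 0, 0, 0, 0, -43, 0, 0, 0, 34, 5, -20, 0, 0, 34, 5, -20, 0, 0, 34, 5, -20, 0, 0, 34, 5, -20, 0, 0, 34, 5, -20, 0, 0, 0, 0, 0, 0]}}

```text
time_s: 23.85
tool_pos: [0.3748, -0.1497, 0.3607]
tool_rot: [171.3, 26.5, -175.4]
force: [1.3, -0.2, 0.2]
grip_width: 0.0006
grasp_force: 0.0
```

```bash
python3 r.py
```

```text
[ 0.3748 -0.1497  0.3607] [ 23.2 -17.3   3.7 126.6 -24.7  54.7 135.1] 23.85 [ 1.3 -0.2  0.2]
[[-0.8918 -0.1455  0.4284]
 [-0.071   0.9802  0.1851]
 [-0.4468  0.1346 -0.8844]]
tilt 27.817564785834797 az 23.362648017072765 y elev 0.1346139207292577
```

Emit:
{"method": "step_arm", "body": {"steps": [0, -3, 47, 9, 0, 0, -3, 47, 9, 0, 0, -3, 47, 9, 0, 0, -3, 47, 9, 0, 0, -3, 47, 9, 0, 0, -3, 47, 9, 0, 0, -3, 47, 9, 0, 0, -3, 47, 9, 0, 0, 30, -19, -18, 0, 0, 30, -19, -18, 0, 0, 30, -19, -18, 0, 0, 0, 0, 0, 0]}}

```text
time_s: 25.35
tool_pos: [0.3679, 0.1866, 0.3259]
tool_rot: [171.1, 22.9, -174.5]
force: [0.3, -0.1, 0.5]
grip_width: 0.0009
grasp_force: 0.0
```

```bash
python3 r.py
```

```text
[0.3679 0.1866 0.3259] [ -7.9 -17.2 -19.9 129.5  -8.1  42.4  73.9] 25.35 [ 0.3 -0.1  0.5]
[[-0.9169 -0.1542  0.368 ]
 [-0.0881  0.9778  0.1902]
 [-0.3892  0.142  -0.9102]]
tilt 24.47261385812394 az 27.32924035052743 y elev 0.14196084295520103
```

Emit:
{"method": "step_arm", "body": {"steps": [0, 24, 44, -3, 0, 0, 24, 44, -3, 0, 0, 24, 44, -3, 0, 0, 30, -40, -22, 0, 0, 30, -40, -22, 0, 0, 30, -40, -22, 0, 0, 30, -40, -22, 0, 0, 0, 0, 0, 0]}}

```text
time_s: 26.35
tool_pos: [0.2633, 0.2518, 0.27]
tool_rot: [176.2, 17.9, -173.4]
force: [-0.1, -0.0, 0.8]
grip_width: 0.0004
grasp_force: 0.0
```

```bash
python3 r.py
```

```text
[0.2633 0.2518 0.27  ] [-29.1 -17.1 -20.9 135.5   4.7  44.9  44.4] 26.35 [-0.1 -0.   0.8]
[[-0.9453 -0.1351  0.2971]
 [-0.1094  0.9888  0.1015]
 [-0.3075  0.0634 -0.9494]]
tilt 18.295993127524866 az 18.864009097131145 y elev 0.06343311019732348
```

Emit:
{"method": "step_arm", "body": {"steps": [0, -29, -29, 8, 0, 0, -29, -29, 8, 0, 0, -29, -29, 8, 0, 0, -29, -29, 8, 0, 0, 5, -43.5, -4.5, 0, 0, 5, -43.5, -4.5, 0, 0, 5, -43.5, -4.5, 0, 0, 5, -43.5, -4.5, 0, 0, 5, -43.5, -4.5, 0, 0, 5, -43.5, -4.5, 0, 0, 0, 0, 0, 0]}}

```text
time_s: 27.72
tool_pos: [0.3981, -0.1164, 0.2687]
tool_rot: [176.3, 18.0, -173.9]
force: [-0.4, 0.8, 0.3]
grip_width: 0.0005
grasp_force: 0.0
```

```bash
python3 r.py; cat > d.py <<'E'
# drawer front line from scene camera and wrist: orange band
from h import *
s=cam('scene');m=(blobs(s,(3,120,60),(22,255,255))[1]>0).astype(np.uint8)
z=np.zeros_like(m);z[145:235,185:295]=m[145:235,185:295]
for q in cv2.findContours(z,0,1)[0]:
    if cv2.contourArea(q)>50:
        r=q[q[:,0,0].argmax(),0];l=q[q[:,0,0].argmin(),0];print(r,l,onz(s,*r.astype(float),.052).round(3),onz(s,*l.astype(float),.052).round(3))
E
python3 d.py
```

```text
[ 0.3981 -0.1164  0.2687] [-11.8 -11.4  27.  130.9  -6.9  44.  116.4] 27.725 [-0.4  0.8  0.3]
[[-0.9458 -0.1254  0.2995]
 [-0.1008  0.9902  0.0961]
 [-0.3086  0.0607 -0.9492]]
tilt 18.333750166889963 az 17.790988456861676 y elev 0.06069938445158836
[224 214] [191 220] [ 0.603 -0.066  0.052] [ 0.672 -0.126  0.052]
[248 218] [185 181] [ 0.571 -0.006  0.052] [ 0.596 -0.218  0.052]
[277 200] [214 160] [0.48  0.023 0.052] [ 0.496 -0.197  0.052]
```

Emit:
{"method": "step_arm", "body": {"steps": [0, 11, 1, 20, 0, 0, 11, 1, 20, 0, 0, 11.5, 1, 20.5, 0, 0, 0, 0, 0, 0]}}

```text
time_s: 28.28
tool_pos: [0.3823, -0.1053, 0.1983]
tool_rot: [176.1, 17.6, -173.3]
force: [0.0, 0.2, 0.5]
grip_width: 0.0004
grasp_force: 0.0
```

```bash
python3 r.py
```

```text
[ 0.3823 -0.1053  0.1983] [-13.5  -6.1  29.3 136.7 -12.9  34.6 123. ] 28.275 [0.  0.2 0.5]
[[-0.9468 -0.1361  0.2916]
 [-0.1108  0.9886  0.1017]
 [-0.3022  0.064  -0.9511]]
tilt 17.990855984032464 az 19.232206900502092 y elev 0.06401188067921817
```

Emit:
{"method": "step_arm", "body": {"steps": [0, -9, 0, 3, 0, 0, -9, 0, 3, 0, 0, -5, 0, 1.6, 0, 0, -5, 0, 1.6, 0, 0, -5, 0, 1.6, 0, 0, -5, 0, 1.6, 0, 0, -5, 0, 1.6, 0, 0, -5, 0, 1.6, 0, 0, -7, 0, 2.2, 0, 0, -7, 0, 2.2, 0, 0, -7, 0, 2.2, 0]}}

```text
time_s: 29.65
tool_pos: [0.4551, -0.0957, 0.199]
tool_rot: [176.2, 17.8, -173.3]
force: [-1.7, -1.1, 0.2]
grip_width: 0.0005
grasp_force: 1.0
```

```bash
python3 r.py; python3 d.py
```

```text
[ 0.4551 -0.0957  0.199 ] [-15.8   3.4  28.9 128.6 -20.   34.5 125.4] 29.65 [-1.7 -1.1  0.2]
[[-0.9459 -0.1365  0.2943]
 [-0.1109  0.9886  0.102 ]
 [-0.3049  0.0638 -0.9502]]
tilt 18.14973199263862 az 19.11555850981314 y elev 0.06384388300250718
[224 215] [191 220] [ 0.605 -0.064  0.052] [ 0.672 -0.126  0.052]
[269 212] [206 171] [0.521 0.029 0.052] [ 0.536 -0.192  0.052]
```

Emit:
{"method": "step_arm", "body": {"steps": [0, -7, 0, 2.2, 0, 0, -7, 0, 2.2, 0, 0, -7, 0, 2.2, 0, 0, -7, 0, 2.2, 0, 0, -7, 0, 2.2, 0, 0, -7, 0, 2.2, 0, 0, -7, 0, 2.2, 0, 0, -5, 0, 1.6, 0, 0, -3, 0, 1, 0, 0, 0, 0, 0, 0]}}

```text
time_s: 30.95
tool_pos: [0.5143, -0.0872, 0.1997]
tool_rot: [176.1, 17.8, -173.3]
force: [0.0, 0.3, -0.3]
grip_width: 0.0001
grasp_force: 0.1
```

```bash
python3 r.py; python3 d.py
```

```text
[ 0.5143 -0.0872  0.1997] [-16.   10.4  27.7 121.5 -24.1  35.6 126. ] 30.95 [ 0.   0.3 -0.3]
[[-0.9455 -0.1369  0.2953]
 [-0.1111  0.9885  0.1025]
 [-0.306   0.0641 -0.9499]]
tilt 18.216012221877744 az 19.147593760570274 y elev 0.06412949879359428
[224 214] [191 220] [ 0.603 -0.066  0.052] [ 0.672 -0.126  0.052]
[257 230] [185 181] [0.582 0.036 0.052] [ 0.596 -0.218  0.052]
```

Emit:
{"method": "step_arm", "body": {"steps": [0, 20, 3, -6, 0, 0, 20, 3, -6, 0, 0, -16.8, 3.5, -52, 0, 0, -16.8, 3.5, -52, 0, 0, -16.8, 3.5, -52, 0, 0, -16.8, 3.5, -52, 0, 0, -16.8, 3.5, -52, 0, 0, -16.8, 3.5, -52, 0, 0, -16.8, 3.5, -52, 0, 0, -16.8, 3.5, -52, 0, 0, -16.8, 3.5, -52, 0, 0, -16.8, 3.5, -52, 0]}}

```text
time_s: 32.5
tool_pos: [0.4718, -0.0872, 0.749]
tool_rot: [176.1, 17.9, -173.3]
force: [0.5, 0.1, -0.2]
grip_width: 0.0002
grasp_force: 0.0
```

```bash
python3 r.py
```

```text
[ 0.4718 -0.0872  0.749 ] [-20.1  -6.6  26.6  71.4  -5.   97.9 102.7] 32.5 [ 0.5  0.1 -0.2]
[[-0.9451 -0.1374  0.2965]
 [-0.1113  0.9884  0.1032]
 [-0.3072  0.0645 -0.9494]]
tilt 18.296252116837334 az 19.190652440863524 y elev 0.06452132924358098
```

Emit:
{"method": "step_arm", "body": {"steps": [0, -20, 0, -50, 0, 0, -20, 0, -50, 0, 0, -20, 0, -50, 0, 0, -20, 0, -50, 0, 0, -20, 0, -50, 0, 0, -20, 0, -50, 0, 0, 0, 0, 0, 0]}}

```text
time_s: 33.38
tool_pos: [0.4682, -0.0749, 0.9305]
tool_rot: [178.6, 22.9, -172.7]
force: [-0.4, 0.4, 0.7]
grip_width: 0.0007
grasp_force: 0.0
```

```bash
python3 r.py
```

```text
[ 0.4682 -0.0749  0.9305] [ 14.    9.2  -7.8  31.2  -6.2 117.6 100.1] 33.375 [-0.4  0.4  0.7]
[[-0.9139 -0.1363  0.3825]
 [-0.1167  0.9904  0.0741]
 [-0.3889  0.0231 -0.921 ]]
tilt 22.929282389759518 az 10.963360557376427 y elev 0.02308916978413394
```

Emit:
{"method": "step_arm", "body": {"steps": [0, -22, 12, -50, 0, 0, -22, 12, -50, 0, 0, -22, 12, -50, 0, 0, -22, 12, -50, 0, 0, -22, 0, -50, 0, 0, 0, 0, 0, 0]}}

```text
time_s: 34.12
tool_pos: [0.393, -0.0226, 1.0149]
tool_rot: [179.9, 34.7, -172.9]
force: [-0.3, -0.1, -0.1]
grip_width: 0.0002
grasp_force: 0.0
```

```bash
python3 r.py
```

```text
[ 0.393  -0.0226  1.0149] [ -3.1   5.8   7.5  22.2  -8.1 117.6  95.2] 34.125 [-0.3 -0.1 -0.1]
[[-0.8159 -0.1244  0.5647]
 [-0.1013  0.9922  0.0722]
 [-0.5693  0.0017 -0.8221]]
tilt 34.70042788538891 az 7.2831202282242185 y elev 0.0016692277337766667
```

```bash
python3 - <<'E'
import numpy as np
h,L1,L2,d=.24968,.46393,.51417,.18224;t=34.7
q2,q4=np.meshgrid(np.arange(-16.5,100,.25),np.arange(4,139.5,.25));q6=180-t-q2-q4;ok=(q6>6.5)&(q6<117)
r_=np.radians;r=L1*np.sin(r_(q2))+L2*np.sin(r_(q2+q4))+d*np.sin(r_(180-t));z=h+L1*np.cos(r_(q2))+L2*np.cos(r_(q2+q4))+d*np.cos(r_(180-t))
for Z in(1.,.9,.8,.7,.6,.5,.4,.3,.25,.2,.174):
    m=ok&(abs(z-Z)<.003);print(Z,r[m].min().round(3),r[m].max().round(3))
E
```

```text
1.0 0.219 0.479
0.9 0.342 0.669
0.8 0.417 0.789
0.7 0.462 0.876
0.6 0.483 0.945
0.5 0.484 0.997
0.4 0.465 1.035
0.3 0.423 1.061
0.25 0.412 1.07
0.2 0.432 1.076
0.174 0.457 1.078
```

Emit:
{"method": "step_arm", "body": {"steps": [0, 10.3, -13.6, 46.4, 0, 0, 10.3, -13.6, 46.4, 0, 0, 10.3, -13.6, 46.4, 0, 0, 10.3, -13.6, 46.4, 0, 0, 10.3, -13.6, 46.4, 0, 0, 10.3, -13.6, 46.4, 0, 0, 31, 0, 45, 0, 0, 31, 0, 45, 0, 0, 31, 0, 45, 0, 0, 31, 0, 45, 0, 0, 31, 0, 45, 0, 0, 0, 0, 0, 0]}}

```text
time_s: 35.62
tool_pos: [0.5088, -0.0886, 0.4684]
tool_rot: [179.6, 33.7, -173.1]
force: [-0.1, -0.5, 0.4]
grip_width: 0.0007
grasp_force: 0.0
```

```bash
python3 r.py
```

```text
[ 0.5088 -0.0886  0.4684] [ -1.4 -11.5  10.3 110.7  -9.7  48.6 110.6] 35.625 [-0.1 -0.5  0.4]
[[-0.8263 -0.1241  0.5493]
 [-0.1003  0.9923  0.0733]
 [-0.5542  0.0054 -0.8324]]
tilt 33.65405102208075 az 7.598958204435321 y elev 0.005441870265142049
```

Emit:
{"method": "step_arm", "body": {"steps": [0, 27.6, 1, 23.6, 0, 0, 27.6, 1, 23.6, 0, 0, 29.7, 0, 20.3, 0, 0, 29.7, 0, 20.3, 0, 0, 29.7, 0, 20.3, 0, 0, 20, 0, 23, 0, 0, 20, 0, 23, 0, 0, 0, 0, 0, 0]}}

```text
time_s: 36.62
tool_pos: [0.4465, -0.0943, 0.2445]
tool_rot: [179.8, 34.4, -173.0]
force: [0.4, 0.5, -0.0]
grip_width: 0.0006
grasp_force: 0.0
```

```bash
python3 r.py; python3 d.py
```

```text
[ 0.4465 -0.0943  0.2445] [ -6.3  -6.8  18.9 134.3 -25.9  21.6 131.8] 36.625 [ 0.4  0.5 -0. ]
[[-0.8193 -0.1241  0.5597]
 [-0.1006  0.9923  0.0728]
 [-0.5645  0.0033 -0.8255]]
tilt 34.36483251288348 az 7.409340486235492 y elev 0.0033444457892229107
[224 214] [191 220] [ 0.603 -0.066  0.052] [ 0.672 -0.126  0.052]
[257 230] [185 181] [0.582 0.036 0.052] [ 0.596 -0.218  0.052]
```

Emit:
{"method": "step_arm", "body": {"steps": [0, 13, 0, 26, 0, 0, 13, 0, 26, 0, 0, 0, 0, 0, 0]}}

```text
time_s: 37.05
tool_pos: [0.4537, -0.0942, 0.2038]
tool_rot: [-179.6, 34.5, -172.6]
force: [-0.5, -1.1, 0.6]
grip_width: 0.0004
grasp_force: 0.0
```

```bash
python3 r.py
```

```text
[ 0.4537 -0.0942  0.2038] [  4.2  -0.5   8.7 135.1 -41.6  16.6 147.4] 37.05 [-0.5 -1.1  0.6]
[[-0.8167 -0.1256  0.5632]
 [-0.1064  0.9921  0.067 ]
 [-0.5671 -0.0052 -0.8236]]
tilt 34.55088332176916 az 6.782712590391357 y elev -0.00519747743656725
```

Emit:
{"method": "step_arm", "body": {"steps": [0, 0, 15, 0, 0, 0, 0, 15, 0, 0, 0, 0, 15, 0, 0, 0, 4, 0, 5.5, 0, 0, 4, 0, 5.5, 0, 0, 4, 0, 5.5, 0, 0, 0, 0, 0, 0]}}

```text
time_s: 37.92
tool_pos: [0.4473, -0.0496, 0.1835]
tool_rot: [-179.6, 34.6, -172.6]
force: [0.8, -0.4, 0.9]
grip_width: 0.0002
grasp_force: 0.0
```

```bash
python3 r.py
```

```text
[ 0.4473 -0.0496  0.1835] [ 5.000e-01  1.000e-01  5.500e+00  1.377e+02 -4.140e+01  1.090e+01
  1.419e+02] 37.925 [ 0.8 -0.4  0.9]
[[-0.8161 -0.1257  0.5641]
 [-0.1064  0.9921  0.0671]
 [-0.568  -0.0052 -0.823 ]]
tilt 34.61453125433481 az 6.783632199170755 y elev -0.005249169322130435
```

Emit:
{"method": "step_arm", "body": {"steps": [0, -5, 0, 3.45, 0, 0, -5, 0, 3.45, 0, 0, -5, 0, 3.45, 0, 0, -5, 0, 3.45, 0, 0, -5, 0, 3.45, 0, 0, -5, 0, 3.45, 0, 0, -5, 0, 3.45, 0, 0, -5, 0, 3.45, 0, 0, -5, 0, 3.45, 0, 0, -5, 0, 3.45, 0]}}

```text
time_s: 39.17
tool_pos: [0.5068, -0.0415, 0.1815]
tool_rot: [-179.6, 34.4, -172.5]
force: [-0.5, 0.9, 1.2]
grip_width: 0.0005
grasp_force: 0.9
```

```bash
python3 r.py; python3 - <<'E'
from h import *
s=cam('scene');t=cam('top');w=cam('wrist')
out=np.zeros((560,800,3),np.uint8)
out[:280,:400]=cv2.resize(s['image'][140:252,150:310],(400,280));out[:280,400:]=cv2.resize(t['image'][150:262,370:530],(400,280));out[280:,:373]=cv2.resize(w['image'],(373,280))
cv2.imwrite('pics/m9.png',cv2.cvtColor(out,cv2.COLOR_RGB2BGR))
E
```

```text
[ 0.5068 -0.0415  0.1815] [ -1.5   7.    5.6 130.5 -38.6  10.8 137.2] 39.175 [-0.5  0.9  1.2]
[[-0.8178 -0.1264  0.5615]
 [-0.1071  0.992   0.0674]
 [-0.5655 -0.0051 -0.8247]]
tilt 34.437133739252076 az 6.840652912077047 y elev -0.005057094241442454
```

View pics/m9.png

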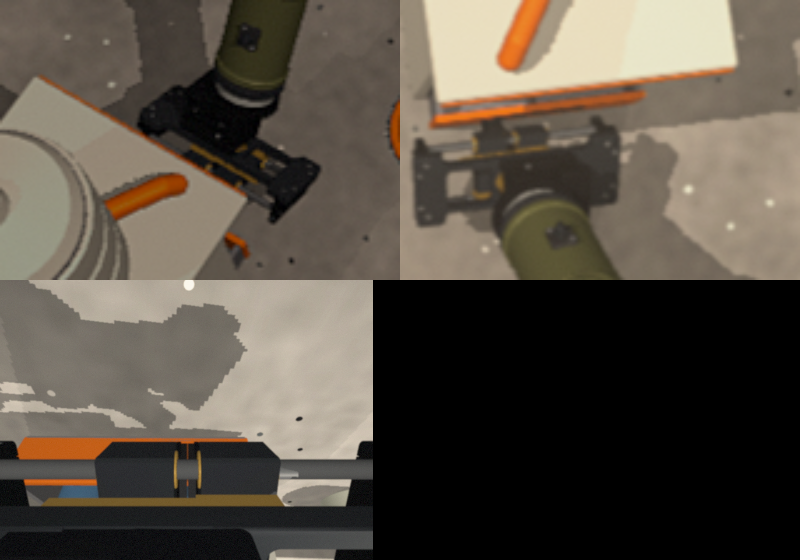

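Emit:
{"method": "step_arm", "body": {"steps": [0, -4, 0, 2.8, 0, 0, -4, 0, 2.8, 0, 0, -4, 0, 2.8, 0, 0, -4, 0, 2.8, 0, 0, -4, 0, 2.8, 0]}}

```text
time_s: 39.95
tool_pos: [0.5303, -0.0385, 0.181]
tool_rot: [-179.7, 34.4, -172.6]
force: [-5.7, -0.4, 3.0]
grip_width: 0.0002
grasp_force: 2.8
```

Emit:
{"method": "step_arm", "body": {"steps": [0, -3, 0, 2.1, 0, 0, -3, 0, 2.1, 0, 0, 0, 0, 0, 0]}}

```text
time_s: 40.33
tool_pos: [0.5386, -0.0374, 0.1816]
tool_rot: [-179.6, 34.5, -172.5]
force: [-0.2, 0.2, 0.3]
grip_width: 0.0002
grasp_force: 0.0
```

Emit:
{"method": "step_arm", "body": {"steps": [0, -2.5, 0, 1.7, 0, 0, -2, 0, 1.4, 0, 0, 0, 0, 0, 0]}}

```text
time_s: 40.7
tool_pos: [0.543, -0.0369, 0.1811]
tool_rot: [-179.7, 34.4, -172.6]
force: [-3.9, 0.5, 3.7]
grip_width: 0.0005
grasp_force: 2.1
```

Emit:
{"method": "step_arm", "body": {"steps": [0, -1.6, 0, 1.1, 0, 0, -1.6, 0, 1.1, 0, 0, 0, 0, 0, 0]}}

```text
time_s: 41.08
tool_pos: [0.5445, -0.037, 0.1802]
tool_rot: [-179.8, 34.1, -172.6]
force: [-21.7, -2.6, 15.3]
grip_width: 0.0004
grasp_force: 10.7
```

Emit:
{"method": "step_arm", "body": {"steps": [0, 4, 0, -2.8, 0, 0, 10, 0, -6.9, 0, 0, 20, 0, -13.8, 0, 0, 30, 0, -20, 0, 0, 0, 0, 0, 0]}}

```text
time_s: 41.7
tool_pos: [0.4679, -0.0464, 0.1801]
tool_rot: [-179.7, 34.3, -172.6]
force: [0.5, -0.2, 0.9]
grip_width: 0.0007
grasp_force: 0.0
```

```bash
python3 r.py; python3 d.py; python3 - <<'E'
from h import *
w=cam('wrist')
m=(blobs(w,(3,120,60),(22,255,255))[1]>0).astype(np.uint8)
for q in cv2.findContours(m,0,1)[0]:
    b=cv2.boundingRect(q)
    if cv2.contourArea(q)>100: print(b,cv2.boxPoints(cv2.minAreaRect(q)).round(0).tolist())
# predicted rows of the front's outer top edge for home (station face) 
x=np.array([.9928,.1187]);y=np.array([-.1187,.9928])
mid=np.array([.477,-.0915])
for o in (.16,.17,.18):
    print(o,[proj(w,[*(mid+o*x+s*.105*y),z]).round(0).tolist() for s in(1,-1) for z in(.052,.006)])
t=cam('top');a=blobs(t,(3,120,60),(22,255,255))[0];print([b for b in a if 370<b[0][0]<500 and b[0][1]<270])
E
```

```text
[ 0.4679 -0.0464  0.1801] [  0.7   3.    4.4 135.2 -40.9  10.6 140.7] 41.7 [ 0.5 -0.2  0.9]
[[-0.819  -0.1255  0.5599]
 [-0.106   0.9921  0.0673]
 [-0.5639 -0.0042 -0.8258]]
tilt 34.32610713476305 az 6.8562877278610985 y elev -0.004232757177309046
[224 215] [191 220] [ 0.605 -0.064  0.052] [ 0.672 -0.126  0.052]
(71, 341, 417, 47) [[71.0, 341.0], [487.0, 341.0], [487.0, 387.0], [71.0, 387.0]]
(338, 292, 8, 66) [[338.0, 357.0], [338.0, 292.0], [345.0, 292.0], [345.0, 357.0]]
(298, 292, 8, 66) [[298.0, 292.0], [305.0, 292.0], [305.0, 357.0], [298.0, 357.0]]
0.16 [[423.0, 387.0], [411.0, 315.0], [51.0, 385.0], [86.0, 313.0]]
0.17 [[419.0, 393.0], [408.0, 323.0], [60.0, 391.0], [93.0, 321.0]]
0.18 [[416.0, 399.0], [405.0, 330.0], [69.0, 397.0], [100.0, 328.0]]
[([409, 139, 24, 39, 415], [420.3, 158.0]), ([387, 177, 117, 16, 246], [445.5, 184.6])]
```

Emit:
{"method": "step_arm", "body": {"steps": [0, -19, 0, -29, 0, 0, -19, 0, -29, 0, 0, -10, 0, -15, 0, 0, 0, 0, 0, 0]}}

```text
time_s: 42.35
tool_pos: [0.4702, -0.0457, 0.2704]
tool_rot: [-179.6, 34.7, -172.5]
force: [0.0, 0.1, -0.1]
grip_width: 0.0005
grasp_force: 0.0
```

```bash
python3 r.py; python3 - <<'E'
from h import *
w=cam('wrist');save(w,'wf.png')
m=(blobs(w,(3,120,60),(22,255,255))[1]>0).astype(np.uint8)
for q in cv2.findContours(m,0,1)[0]:
    b=cv2.boundingRect(q)
    if cv2.contourArea(q)>100: print(b)
x=np.array([.9928,.1187]);y=np.array([-.1187,.9928]);mid=np.array([.477,-.0915])
for o in (.16,.17,.18): print(o,[proj(w,[*(mid+o*x+s*.105*y),z]).round(0).tolist() for s in(1,-1) for z in(.052,.006)])
# bottom edge of front -> z=.006 plane, per column
for u in(100,150,200,250,400,450):
    v=np.where(m[150:330,u])[0]
    if len(v): 
        p=onz(w,u,v.min()+150,.006)[:2]-mid;print(u,v.min()+150,v.max()+150,'front travel',(p@x).round(4))
E
```

```text
[ 0.4702 -0.0457  0.2704] [ -3.2  -7.1   7.8 131.4 -15.   22.2 114.5] 42.35 [ 0.   0.1 -0.1]
[[-0.8149 -0.1271  0.5654]
 [-0.1079  0.9919  0.0674]
 [-0.5694 -0.0061 -0.822 ]]
tilt 34.71083329232918 az 6.799351549918182 y elev -0.006092157712520391
(71, 368, 417, 20)
(298, 293, 8, 65)
(338, 292, 8, 66)
(125, 236, 269, 49)
0.16 [[401.0, 260.0], [393.0, 216.0], [110.0, 258.0], [132.0, 213.0]]
0.17 [[398.0, 269.0], [391.0, 224.0], [116.0, 266.0], [137.0, 222.0]]
0.18 [[396.0, 277.0], [389.0, 232.0], [122.0, 274.0], [141.0, 230.0]]
150 240 283 front travel 0.1928
200 240 277 front travel 0.1921
250 240 277 front travel 0.1914
```

```bash
python3 -c "
from cell import env
print(env.sign_off())"
```

```text
the job is handed in; nothing more can be done
None
```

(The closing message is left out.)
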